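# Set the counter scale up for a packing run

### The job

Set the shop scale up for a packing run, with the empty foil tray already standing on its pan: with a fingertip lightly press the round tare key, then the product key (in the left-hand block of two columns, the outer column, second key from the display), then the tall, double-size start key at the near right corner of the panel. Let each key come back up before the next, press no other key, and do not touch the pan or the tray while the scale is weighing. Leave everything else on the counter as it stands.

Things in the scene. Friction and masses are not known exactly. Their poses are not given: they have to be found in the camera images.
- scale: White counter scale, 400 mm deep (x), 340 wide (y), fixed. Origin: centre of its underside; +x from the operator's key panel to the customer's side, y to the operator's left. The key panel is the front 150 mm, rising away from the operator at 0.21 rad from 48 to 80 mm high, its middle at x -0.125, z 0.064. Behind it a display hood, 107 mm high, x -0.066 to -0.006, then the pan.
- tare_key_top (a point): Centre of the top of the tare key: the only round key, 28 mm in diameter, in the middle of the right-hand column. The nearest edges of other keys are 28 mm (clear key, up the slope) and 31 mm (start key, down the slope) from its centre. Its z axis points square out of the sloping key panel, x up the slope towards the display and pan, y to the operator's left.
- tare_key (a joint): Travel of the tare key. Joint in m: 0 is up, 0.007 is fully down (a rigid stop); it moves square into the panel, springs back by itself, needs about 1 N to start and 8 N at the bottom, and registers at 0.003 (about 4 N).
- product_key_top (a point): Centre of the top of the product key: 30 mm wide (y) by 22 mm (x), in the left block, outer (left) column, second from the display. Its neighbours of the same size lie 40 mm to the right and 34 mm up and down the slope, centre to centre. Its z axis points square out of the sloping key panel, x up the slope towards the display and pan, y to the operator's left.
- product_key (a joint): Travel of the product key. Joint in m: 0 is up, 0.007 is fully down (a rigid stop); it moves square into the panel, springs back by itself, needs about 1 N to start and 8 N at the bottom, and registers at 0.003 (about 4 N).
- start_key_top (a point): Centre of the top of the start key: the tallest key, 34 mm wide (y) by 46 mm (x, along the slope), at the near right corner of the panel. Its z axis points square out of the sloping key panel, x up the slope towards the display and pan, y to the operator's left.
- start_key (a joint): Travel of the start key. Joint in m: 0 is up, 0.007 is fully down (a rigid stop); it moves square into the panel, springs back by itself, needs about 1 N to start and 8 N at the bottom, and registers at 0.003 (about 4 N).
- other_keys: The other 20 keys together, not to be pressed: a left block of 2 columns by 4 rows (product keys; one of the 8 is the wanted one), a middle block of 3 by 4 (number keys) and a clear key above the tare key. All keys are of the same white plastic, 9 mm above the panel, sprung alike. Origin: middle of the panel's surface. Axes as the keys'.
- pan: Stainless weighing pan, 228 mm (x) by 336 mm (y), 10 mm thick, its top 110 mm above the counter; origin at the centre of its underside. Not to be touched.
- tray: Empty open foil tray, 115 x 160 x 40 mm high, loose on the pan; origin at the centre of its underside, z up. Not to be touched.
- bottle: White bottle, 60 mm diameter, 170 mm high, upright on the counter to the left of the scale; bystander. Origin: centre of underside.
- label_roll: Roll of labels, 90 mm diameter, 50 mm high, lying flat on the counter to the right of the scale; bystander. Origin: centre of underside.
- tongs: Steel pastry tongs, about 230 mm long, 14 mm high, lying on the counter in front of the scale; bystander. Origin: middle of the underside, x along their length.
- jar: Glass jar, 84 mm diameter, 120 mm high; bystander on the counter well to the side. Origin: centre of underside.
- mug: White mug, 76 mm diameter, 90 mm high; bystander well to the side. Origin: centre of underside.
- spare_tray: Second foil tray like the first, on the counter well to the side; bystander. Origin: centre of underside.

How it is judged:
By the outcome, as a careful person would: the job done as asked, in the order asked, and still so for the second after the job is handed in, with the robot touching nothing.
It also fails if it takes over 48 s, if anything falls off the work surface, if the arm or the gripper's body presses on something with over 40 N, if the wrist force passes 120 N, or if a joint passes its speed limit or range.

### The arm

A 6-joint arm with a two-finger parallel gripper is mounted at the origin on the work surface. World frame = base frame: x ahead of the robot, y to its left, z up, the work surface at z = 0. Lengths are in m, angles in rad, forces in N, time in s.
With the tool pointing down it reaches from about 0.3 to 0.85 m from the base axis. Payload 5.4 kg.
Tool frame: the origin (TCP) lies midway between the tips of the shut fingers; the grasp point (between the pads) lies 19 mm behind it; z points along the fingers, y is the line along which they close (so a half turn about z gives the same grasp; the last joint's range is limited). The gripper opens to 85 mm and grips with 20 to 120 N. Pads are 22 mm wide; open, the fingers measure 114 mm over their backs; the gripper's body (76 mm by 85 mm) begins 54 mm behind the grasp point. The pads swing forward as they close: fully open they stand 13 mm farther back than shut.
Start: joints at [1.038, 0.158, 1.597, -0, 1.386, -0.21], TCP at [0.182, 0.545, 0.231] pointing down, gripper open.
Joint ranges: [-2.91, 2.91], [-0.94, 2.29], [0.18, 2.7], [-1.29, 4.43], [0.17, 2.64], [-3, 3]. Speed limits (rad/s): [2.57, 2.57, 3.14, 3.14, 3.14, 3.14].

### API

Orientations are given as a rotation vector (axis times angle).
In Python, from cell import r gives the robot as it stands.
- The arm moves only by the tool send_rows, never from a script. Its argument "steps" is a list of rows, each a list of 3 entries, a list of its own where there are three numbers: the closure, from 0 (fully open) to 1 (shut), then the shift along the tool's x, y, z in mm, then the turn about the tool's z in rad. In form: [[fingers, [dx, dy, dz], spin], ...]. A call has 1 to 8 rows; each row is the pose to reach, as a shift and turn from the pose commanded when the call began, along the tool's axes at that moment; what a row does not reach only later rows make up. A row lasts 1/10 s, in which the tool goes at most 50 mm and 8.59 degrees, less where a joint would pass 70% of its speed; a pose out of reach is approached as far as the arm can. A call with a gripper value outside its range is refused whole. The fingers move at their own pace and stop on an object; "squeeze" is the grip in N (left out, the last holds). Time passes only in rows, so rows that repeat a pose let the fingers close. It gives the time, the measured TCP pose, the force, the opening and the grip force at its end, in the units of the state.
- r.get_obs(): the state, without advancing time (a new reading comes with each control period).
- r.capture(name): name is "scene" or "top" or "wrist"; returns a dict with "color" (480x640x3 uint8, red, green, blue), "fx", "fy", "cx", "cy" (pixels), "R" (3x3) and "t" (3): a world point X has camera coordinates R X + t. Camera axes: x right, y down, z forward; pixel columns grow to the right and rows downward; lengths in m; the calibration is good to about 2 mm. The wrist camera is an equidistant fisheye: a pixel r from the principal point sees the ray r / f radians off the axis. A picture is of the moment at which its call begins. There is no depth.
- r.hand_in(): hands the job in; it is judged then, once.
The state is a dict: "t": time; "q": joint angles; "joint_velocities": joint speeds; "joint_torque": joint torques, N m; "tcp_pos": TCP position; "tool_rot": TCP orientation; "contact_force": force on the tool from outside, world axes, zero at the start; "torque": the same for the moment, N m; "opening": opening from 0.0 (shut) to 1.0 (fully open); "gripper_force": force on a finger pad.
Only numpy, scipy, OpenCV 4.12 (cv2) and the standard library are available. Lean on these libraries where they do the work, as an engineer would, in place of code of your own. Each camera call takes 0.05 s, during which the arm holds its last target. There are 200 camera calls.

## Working session

There is one attempt and no reset: what is moved stays moved. The work goes in short steps, Python scripts to look and compute and a tool call to move; the robot and the scene stay as the last step left them, time stands still between calls to the robot, and variables do not carry over. Pictures are saved under pics/ and viewed, at most 10 in all, crops included, and the job is handed in when it is done.

Besides the shell and the picture viewer there is one more tool, called after "Request:" as a command line: name --argument value ..., lists and objects as JSON in quotes. send_rows: Moves the arm, as the interface text tells. Its arguments: {"type":"object","properties":{"steps":{"type":"array"},"squeeze":{"type":"number"}},"required":["steps"]}

```bash
mkdir -p pics
python3 - <<'E'
from cell import r
import cv2
for n in("scene","top"):
    c=r.capture(n); cv2.imwrite(f"pics/{n}0.png",c["color"][:,:,::-1]); print(n,c["fx"],c["cx"],c["cy"],c["R"],c["t"])
print(r.get_obs())
E
```

```text
scene 438.2282770862322 315.8973784759205 250.950816975104 [[-0.54013173  0.8415722  -0.00373433]
 [ 0.64434244  0.41068462 -0.64510538]
 [-0.54136913 -0.35084807 -0.76408448]] [ 0.31677203 -0.31475247  1.76444872]
top 487.6835406813222 310.96549634372076 234.19151277767506 [[-0.00390432 -0.99996581 -0.00728967]
 [-0.98342927  0.00516082 -0.18121875]
 [ 0.18125018  0.00646134 -0.98341579]] [-0.0068442   0.57074716  1.59161021]
{'t': 0.1, 'q': array([ 1.03788710e+00,  1.59008993e-01,  1.59814485e+00, -7.58117786e-06,
        1.38621863e+00, -2.10052055e-01]), 'joint_velocities': array([ 0.00019111, -0.00282895, -0.00332915, -0.00113642,  0.00023456,
        0.0014888 ]), 'joint_torque': array([-3.92762804e-04, -3.96993470e+01, -3.32336640e+01, -2.75278562e-04,
        4.26613857e-03, -5.06141851e-05]), 'tcp_pos': array([0.18213754, 0.54479575, 0.23038316]), 'tool_rot': array([-5.04838040e-01, -3.10011626e+00,  2.60875146e-03]), 'contact_force': array([-0.48344797,  0.00490682, -0.43706288]), 'torque': array([ 0.01852114, -0.0089403 ,  0.02519592]), 'gripper_force': 0.0, 'opening': 1.0025912744620988}
```

View pics/top0.png

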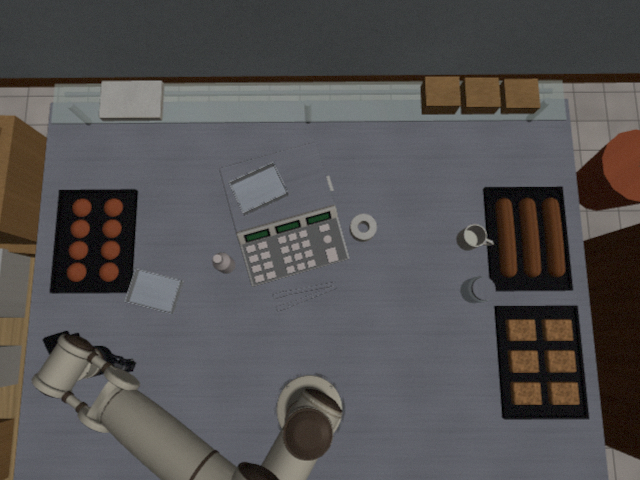

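View pics/scene0.png

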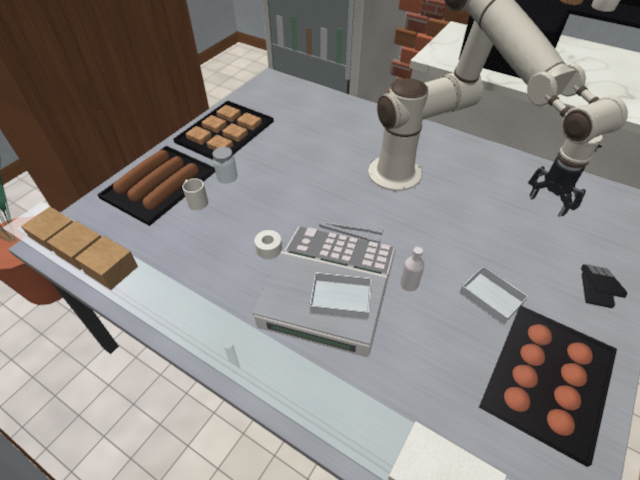

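The top view shows the panel at about (293,248): tare key near (327,239), start near (332,255), and the left block at x≈250–270. Next I'll segment the keys.

```bash
cat > h.py <<'E'
import numpy as np,cv2
def ray(c,u,v):
    d=np.array([(u-c["cx"])/c["fx"],(v-c["cy"])/c["fy"],1.]); R=np.array(c["R"]); return -R.T@np.array(c["t"]),R.T@d
def hit(c,u,v,n,p):
    o,d=ray(c,u,v); return o+d*(n@(p-o))/(n@d)
E
python3 - <<'E'
from cell import r
from h import *
c=r.capture("top"); im=c["color"]
x0,y0,x1,y1=228,198,358,292
big=cv2.resize(im[y0:y1,x0:x1],None,fx=6,fy=6,interpolation=cv2.INTER_CUBIC)
g=cv2.cvtColor(big,cv2.COLOR_RGB2GRAY)
m=(g>150).astype(np.uint8)
n,l,s,ce=cv2.connectedComponentsWithStats(m)
vis=big[:,:,::-1].copy()
for i in range(1,n):
    if 600<s[i,4]<8000:
        u,v=(ce[i]+.5)/6-.5+[x0,y0]
        p=hit(c,u,v,np.array([0,0,1.]),np.array([0,0,.073]))
        print(i,s[i,4],np.round([u,v],1),np.round(p[:2],4))
        cv2.putText(vis,str(i),tuple(int(a) for a in ce[i]),0,.5,(0,0,255),1)
cv2.imwrite("pics/crop.png",vis)
E
```

```text
(no output)
```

View pics/crop.png

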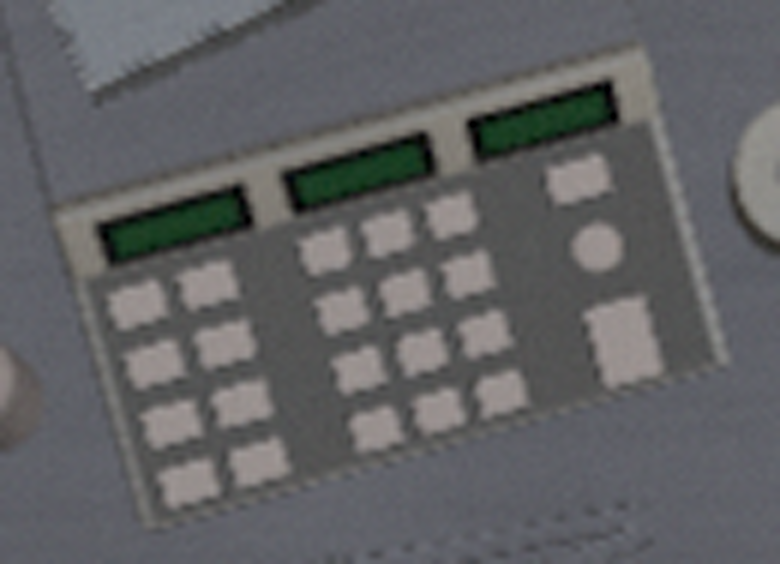

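The crop shows all the keys. Tare is at (598,247), start at (625,342) and the product key (outer left column, second from the display) at (155,363). Now I'll compute their positions on the sloping plane.

Run:
```python
from cell import r
from h import *
c=r.capture("top"); im=c["color"]
x0,y0,x1,y1=228,198,358,292
big=cv2.resize(im[y0:y1,x0:x1],None,fx=6,fy=6,interpolation=cv2.INTER_CUBIC)
g=big[:,:,0]
m=(g>130).astype(np.uint8)
n,l,s,ce=cv2.connectedComponentsWithStats(m)
px={}
want=dict(tare=(598,247),prod=(155,363),start=(625,342),clear=(578,180),p1=(138,303),p4=(190,483),q1=(209,284),q2=(226,343),q4=(260,462))
for k,w in want.items():
    i=l[w[1],w[0]]; px[k]=(ce[i]+.5)/6-.5+[x0,y0]; print(k,i,s[i,4],px[k].round(1))
# tilted plane of key tops; iterate yaw and origin from the left block
yaw=0.25; s_=.21
z=np.array([0,0,1.]); P=None; mid=np.array([*hit(c,293,252,z,np.array([0,0,.073]))])
for it in range(6):
    f=np.array([np.cos(yaw),np.sin(yaw),0]); nn=-np.sin(s_)*f+np.cos(s_)*z; ax=np.cos(s_)*f+np.sin(s_)*z
    P={k:hit(c,*v,nn,mid) for k,v in px.items()}
    d=(P['p1']-P['p4'])+(P['q1']-P['q4']); yaw=np.arctan2(d[1],d[0])
    # panel middle: mid of panel along slope & width from corners in crop
    cs=[hit(c,u/6+x0,v/6+y0,nn,mid) for u,v in ((150,525),(727,362))]
    near=(cs[0]+cs[1])/2; near[2]=.048  # near edge, approx height
    near=np.mean([hit(c,u/6+x0,v/6+y0,z,np.array([0,0,.048])) for u,v in ((150,525),(727,362))],0)
    mid=near+ax*.0767+nn*.009
print("yaw",yaw,"mid",mid)
for k in P: print(k,P[k].round(4), "panel xy", ((P[k]-mid)@ax).round(4),((P[k]-mid)@np.cross(nn,ax)).round(4))
print(np.linalg.norm(P['p1']-P['p4'])/3)
# scene-view check
sc=r.capture("scene")
for k in P:
    q=np.array(sc["R"])@P[k]+sc["t"]; print(k,(sc["fx"]*q[0]/q[2]+sc["cx"]).round(1),(sc["fy"]*q[1]/q[2]+sc["cy"]).round(1))
v=cv2.resize(sc["color"][215:285,280:405],None,fx=6,fy=6,interpolation=cv2.INTER_CUBIC)[:,:,::-1].copy()
for k in P:
    q=np.array(sc["R"])@P[k]+sc["t"]; u=np.array([sc["fx"]*q[0]/q[2]+sc["cx"]-280,sc["fy"]*q[1]/q[2]+sc["cy"]-215])
    cv2.circle(v,tuple(int(a) for a in u*6+3),4,(0,0,255),1)
cv2.imwrite("pics/sc.png",v)
```

```text
tare 19 1557 [327.2 238.7]
prod 38 1747 [253.4 258.1]
start 32 4422 [331.6 254.4]
clear 7 1932 [324.  227.4]
p1 29 1772 [250.5 248.2]
p4 48 1757 [259.1 278. ]
q1 26 1773 [262.2 244.9]
q2 35 1791 [265.1 254.8]
q4 47 1747 [270.7 274.6]
yaw 0.2758655892739573 mid [0.51439062 0.04322807 0.07279115]
tare [ 0.5511 -0.0633  0.0741] panel xy 0.0065 -0.1125
prod [0.4872 0.1804 0.0752] panel xy 0.0114 0.1394
start [ 0.5001 -0.0776  0.0628] panel xy -0.0477 -0.1124
clear [ 0.5878 -0.0528  0.0823] panel xy 0.0454 -0.1124
p1 [0.5191 0.1895 0.0823] panel xy 0.0454 0.1395
p4 [0.4231 0.1623 0.061 ] panel xy -0.0567 0.1395
q1 [0.5301 0.1511 0.0823] panel xy 0.0454 0.0995
q2 [0.4981 0.1421 0.0752] panel xy 0.0115 0.0996
q4 [0.4341 0.1239 0.061 ] panel xy -0.0566 0.0995
0.03402090291456893
tare 305.4 240.7
prod 381.1 258.8
start 310.3 231.6
clear 301.7 247.6
p1 379.2 265.4
p4 384.7 246.4
q1 366.5 262.5
q2 368.7 256.0
q4 372.6 243.8
```

View pics/sc.png

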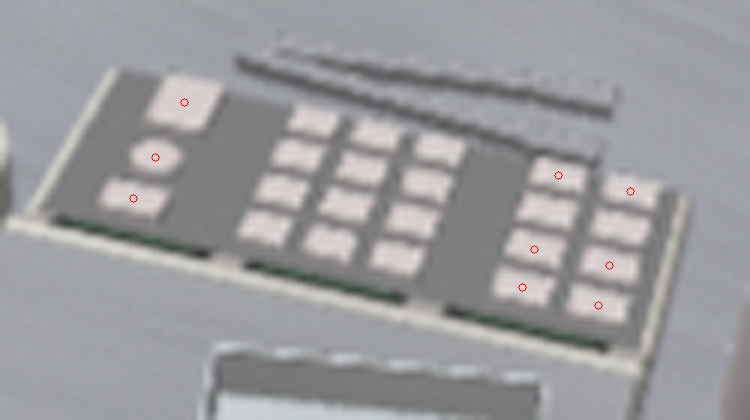

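The projected key points fall on the keys in the scene view, and the measured pitch is 34.0 mm, so the measurement is good to 1–2 mm. Now I'll approach the tare key with the fingers shut and tool y across the panel.

Request:
send_rows --steps '[[1,[-270,-232,0],-0.6],[1,[-270,-232,0],-0.6],[1,[-270,-232,0],-0.6],[1,[-270,-232,0],-0.6],[1,[-270,-232,0],-0.6],[1,[-270,-232,0],-0.6],[1,[-270,-232,0],-0.6],[1,[-270,-232,0],-0.6]]' --squeeze 20

```text
t: 1.05
tcp_pos: [0.3662, 0.2367, 0.2314]
tool_rot: [-0.429, 3.111, -0.001]
contact_force: [0.4, 0.0, -0.4]
opening: 0.0
gripper_force: 0.0
```

```bash
cat > m.py <<'E'
import sys,numpy as np
from scipy.spatial.transform import Rotation as Ro
from cell import r
o=r.get_obs(); R=Ro.from_rotvec(o["tool_rot"]).as_matrix(); p=o["tcp_pos"]
f=np.array([.9622,.2724,0])
T=dict(tare=[.5511,-.0633,.0741],prod=[.4872,.1804,.0752],start=[.5001,-.0776,.0628])
print("t",o["t"],"tcp",p.round(4),"F",np.round(o["contact_force"],2),"open",round(o["opening"],3))
print("spin",round(float(np.arctan2(R[:,1]@np.cross([0,0,1],f)*0+R[:,1]@f, R[:,1]@np.array([-f[1],f[0],0]))),3),"tilt z",R[:,2].round(3))
for k,v in T.items(): print(k,((R.T@(np.array(v)-.005*f-p))*1000).round(1))
E
python3 m.py
```

```text
t 1.05 tcp [0.3662 0.2367 0.2314] F [ 0.39  0.01 -0.41] open 0.0
spin 0.002 tilt z [ 0.001 -0.001 -1.   ]
tare [ -91.6 -338.7  157.7]
prod [-96.1 -86.8 156.4]
start [ -38.6 -338.7  169. ]
```

Request:
send_rows --steps '[[1,[-92,-339,0],0],[1,[-92,-339,0],0],[1,[-92,-339,0],0],[1,[-92,-339,0],0],[1,[-92,-339,0],0],[1,[-92,-339,0],0],[1,[-92,-339,0],0],[1,[-92,-339,80],0]]'

```text
t: 1.85
tcp_pos: [0.5535, -0.0679, 0.1883]
tool_rot: [-0.424, 3.097, -0.015]
contact_force: [1.3, 0.3, 0.5]
opening: -0.003
gripper_force: 0.0
```

Request:
send_rows --steps '[[1,[0,0,55],0],[1,[0,0,55],0],[1,[0,0,55],0],[1,[0,0,55],0]]'

```text
t: 2.25
tcp_pos: [0.5477, -0.0612, 0.1293]
tool_rot: [-0.434, 3.107, -0.003]
contact_force: [1.1, 0.3, 0.1]
opening: 0.001
gripper_force: 0.0
```

```bash
python3 m.py
python3 - <<'E'
from cell import r
import cv2
c=r.capture("wrist"); cv2.imwrite("pics/w1.png",c["color"][:,:,::-1])
E
```

```text
t 2.25 tcp [ 0.5477 -0.0612  0.1293] F [1.11 0.26 0.13] open 0.001
spin -0.002 tilt z [ 0.004 -0.001 -1.   ]
tare [ 2.5 -2.8 55.2]
prod [ -2.9 249.   53.4]
start [55.5 -2.6 66.3]
```

View pics/w1.png

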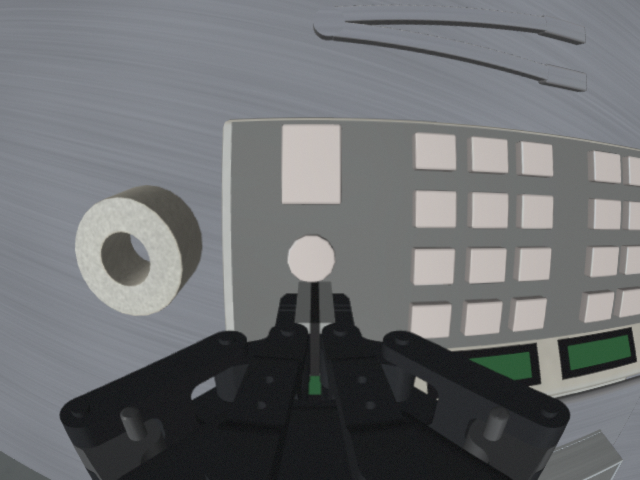

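The wrist view shows the shut tip (314,300) lined up with the round tare key (311,258) and narrower than it. I'll descend now.

Request:
send_rows --steps '[[1,[2,-3,25],0],[1,[2,-3,46],0],[1,[2,-3,46],0],[1,[2,-3,46],0],[1,[2,-3,46],0]]'

```text
t: 2.8
tcp_pos: [0.5465, -0.0647, 0.0828]
tool_rot: [-0.434, 3.108, -0.003]
contact_force: [-0.1, 0.5, 0.9]
opening: 0.004
gripper_force: 0.0
```

```bash
python3 m.py
```

```text
t 2.8 tcp [ 0.5465 -0.0647  0.0828] F [-0.12  0.46  0.85] open 0.004
spin -0.002 tilt z [ 0.004 -0.001 -1.   ]
tare [0.3 0.1 8.7]
prod [ -5.1 252.    7. ]
start [53.3  0.4 19.8]
```

Request:
send_rows --steps '[[1,[0,0,4],0],[1,[0,0,7],0],[1,[0,0,7],0],[1,[0,0,7],0]]'

```text
t: 3.2
tcp_pos: [0.5451, -0.0644, 0.0737]
tool_rot: [-0.434, 3.111, -0.0]
contact_force: [0.4, 0.1, 2.2]
opening: -0.002
gripper_force: 0.9
```

Request:
send_rows --steps '[[1,[0,0,1],0],[1,[0,0,2],0],[1,[0,0,2],0],[1,[0,0,2],0]]'

```text
t: 3.6
tcp_pos: [0.5454, -0.0644, 0.0718]
tool_rot: [-0.434, 3.11, -0.001]
contact_force: [1.4, 1.1, 4.0]
opening: 0.004
gripper_force: 1.9
```

Request:
send_rows --steps '[[1,[0,0,1],0],[1,[0,0,1.5],0],[1,[0,0,1.5],0],[1,[0,0,1.5],0]]'

```text
t: 4.0
tcp_pos: [0.5454, -0.0644, 0.0703]
tool_rot: [-0.434, 3.11, -0.001]
contact_force: [1.5, 0.3, 5.4]
opening: 0.0
gripper_force: 2.6
```

```bash
python3 m.py;  python3 - <<'E'
from cell import r
import cv2
c=r.capture("wrist"); cv2.imwrite("pics/w2.png",c["color"][:,:,::-1])
E
```

```text
t 4.0 tcp [ 0.5454 -0.0644  0.0703] F [1.49 0.32 5.39] open 0.0
spin -0.001 tilt z [ 0.001 -0.    -1.   ]
tare [-0.8 -0.5 -3.8]
prod [ -6.  251.4  -5. ]
start [52.2 -0.3  7.5]
```

View pics/w2.png

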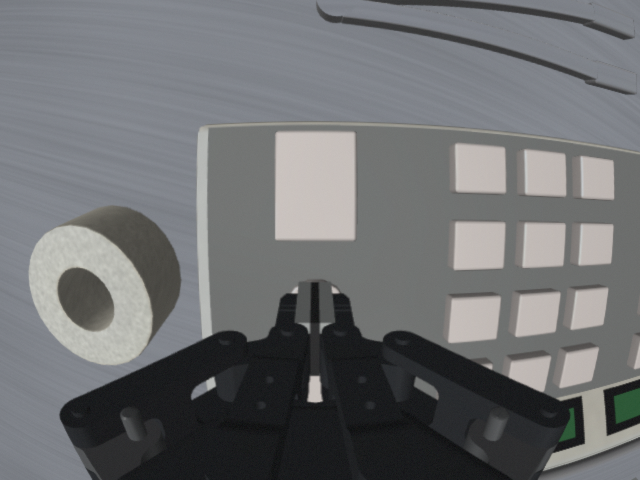

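The key is pressed under the tip: 5.4 N, about 4.5 mm travel, so past the 3 mm point and short of the stop. I'll lift and go to the product key.

Request:
send_rows --steps '[[1,[0,0,-10],0],[1,[0,0,-40],0],[1,[0,0,-40],0]]'

```text
t: 4.35
tcp_pos: [0.5464, -0.065, 0.1131]
tool_rot: [-0.434, 3.108, -0.004]
contact_force: [0.0, 0.1, 0.5]
opening: -0.003
gripper_force: 0.0
```

Request:
send_rows --steps '[[1,[-6,251,0],0],[1,[-6,251,0],0],[1,[-6,251,0],0],[1,[-6,251,0],0],[1,[-6,251,0],0],[1,[-6,251,0],0],[1,[-6,251,0],0],[1,[-6,251,0],0]]'

```text
t: 5.15
tcp_pos: [0.4817, 0.1777, 0.1093]
tool_rot: [0.433, -3.11, 0.001]
contact_force: [0.3, -0.6, -0.7]
opening: -0.0
gripper_force: 0.0
```

```bash
python3 m.py;  python3 - <<'E'
from cell import r
import cv2
c=r.capture("wrist"); cv2.imwrite("pics/w3.png",c["color"][:,:,::-1])
E
```

```text
t 5.15 tcp [0.4817 0.1777 0.1093] F [ 0.29 -0.6  -0.72] open -0.0
spin -0.001 tilt z [-0.001 -0.001 -1.   ]
tare [   4.  -250.8   35.3]
prod [-1.   1.1 34.1]
start [  57.  -250.6   46.7]
```

View pics/w3.png

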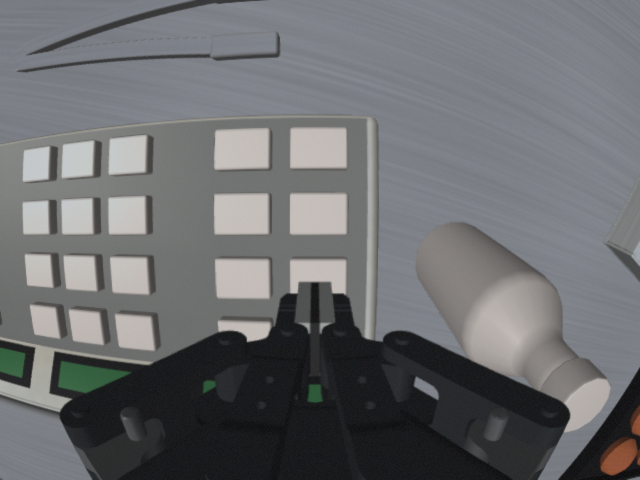

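The tip is over the second key from the display in the outer-left column (about (318,275)). I'll check the bottle clearance before descending.

Run:
```python
from cell import r
from h import *
c=r.capture("top"); z=np.array([0,0,1.])
b=hit(c,216.5,258.5,z,np.array([0,0,.17]));print("cap",b)
print(np.linalg.norm(b[:2]-[.4824,.179]))
```

```text
cap [0.47388018 0.28298298 0.17      ]
0.1043314346384063
```

Request:
send_rows --steps '[[1,[-1,1,12],0],[1,[-1,1,26],0],[1,[-1,1,26],0],[1,[-1,1,26],0]]'

```text
t: 5.65
tcp_pos: [0.4818, 0.1797, 0.0827]
tool_rot: [0.433, -3.109, -0.0]
contact_force: [0.3, 0.1, -0.8]
opening: 0.003
gripper_force: 0.0
```

```bash
python3 m.py
```

```text
t 5.65 tcp [0.4818 0.1797 0.0827] F [ 0.26  0.15 -0.79] open 0.003
spin -0.001 tilt z [-0.002 -0.    -1.   ]
tare [   4.7 -252.6    8.5]
prod [-0.4 -0.8  7.5]
start [  57.7 -252.5   20. ]
```

The bottle is 104 mm away, so clear. Pressing in stages.

Request:
send_rows --steps '[[1,[0,0,4],0],[1,[0,0,7],0],[1,[0,0,9],0],[1,[0,0,9],0],[1,[0,0,9],0]]'

```text
t: 6.15
tcp_pos: [0.4828, 0.1801, 0.0752]
tool_rot: [-0.434, 3.111, -0.0]
contact_force: [-0.1, -0.3, 2.1]
opening: 0.003
gripper_force: 0.9
```

Request:
send_rows --steps '[[1,[0,0,1],0],[1,[0,0,2.3],0],[1,[0,0,2.3],0],[1,[0,0,2.3],0]]'

```text
t: 6.55
tcp_pos: [0.4832, 0.1801, 0.073]
tool_rot: [-0.434, 3.11, 0.0]
contact_force: [1.5, 0.7, 3.9]
opening: -0.004
gripper_force: 1.9
```

```bash
python3 m.py
```

```text
t 6.55 tcp [0.4832 0.1801 0.073 ] F [1.47 0.66 3.95] open -0.004
spin -0.001 tilt z [ 0.001  0.    -1.   ]
tare [   6.3 -252.7   -1.1]
prod [ 1.1 -0.8 -2.2]
start [  59.3 -252.5   10.1]
```

Request:
send_rows --steps '[[1,[0,0,1],0],[1,[0,0,1.7],0],[1,[0,0,1.7],0],[1,[0,0,1.7],0]]'

```text
t: 6.95
tcp_pos: [0.4835, 0.1802, 0.0715]
tool_rot: [-0.434, 3.109, 0.0]
contact_force: [1.8, 1.0, 5.1]
opening: -0.003
gripper_force: 2.7
```

Request:
send_rows --steps '[[1,[0,0,-10],0],[1,[0,0,-40],0],[1,[0,0,-40],0],[1,[0,0,-40],0]]'

```text
t: 7.35
tcp_pos: [0.4823, 0.1799, 0.111]
tool_rot: [0.434, -3.111, 0.0]
contact_force: [-0.5, -0.8, -0.0]
opening: 0.002
gripper_force: 0.0
```

```bash
python3 m.py
```

```text
t 7.35 tcp [0.4823 0.1799 0.111 ] F [-0.5  -0.85 -0.05] open 0.002
spin -0.001 tilt z [-0. -0. -1.]
tare [   5.4 -252.7   36.9]
prod [ 0.1 -0.9 35.8]
start [  58.3 -252.5   48.2]
```

Request:
send_rows --steps '[[1,[58,-252,0],0],[1,[58,-252,0],0],[1,[58,-252,0],0],[1,[58,-252,0],0],[1,[58,-252,0],0],[1,[58,-252,0],0],[1,[58,-252,0],0],[1,[58,-252,0],0]]'

```text
t: 8.15
tcp_pos: [0.4948, -0.0769, 0.1097]
tool_rot: [0.434, -3.109, -0.003]
contact_force: [0.0, -0.5, 0.3]
opening: -0.001
gripper_force: 0.0
```

Request:
send_rows --steps '[[1,[0,0,20],0],[1,[0,0,39],0],[1,[0,0,39],0],[1,[0,0,39],0]]'

```text
t: 8.55
tcp_pos: [0.4953, -0.0767, 0.0716]
tool_rot: [0.437, -3.11, -0.001]
contact_force: [0.9, 0.0, 0.5]
opening: -0.002
gripper_force: 0.0
```

```bash
python3 m.py;  python3 - <<'E'
from cell import r
import cv2
c=r.capture("wrist"); cv2.imwrite("pics/w4.png",c["color"][:,:,::-1])
E
```

```text
t 8.55 tcp [ 0.4953 -0.0767  0.0716] F [0.91 0.04 0.49] open -0.002
spin -0.003 tilt z [-0.001  0.001 -1.   ]
tare [-52.3  -2.5  -2.6]
prod [-58.1 249.4  -3.4]
start [ 0.6 -2.2  8.8]
```

View pics/w4.png

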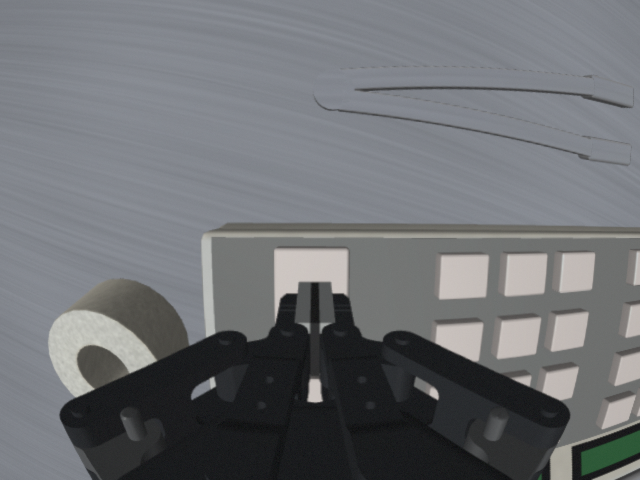

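The tip is over the start key (about (312,280)) and clear of the roll. Pressing.

Request:
send_rows --steps '[[1,[0,-1,4],0],[1,[0,-1,8],0],[1,[0,-1,10],0],[1,[0,-1,10],0],[1,[0,-1,10],0]]'

```text
t: 9.1
tcp_pos: [0.4965, -0.0793, 0.0623]
tool_rot: [-0.434, 3.111, -0.0]
contact_force: [0.8, 0.8, 2.3]
opening: -0.0
gripper_force: 1.2
```

Request:
send_rows --steps '[[1,[0,0,1],0],[1,[0,0,2.5],0],[1,[0,0,2.5],0],[1,[0,0,2.5],0]]'

```text
t: 9.5
tcp_pos: [0.4967, -0.0794, 0.0598]
tool_rot: [-0.434, 3.11, -0.001]
contact_force: [0.2, 1.6, 5.1]
opening: -0.002
gripper_force: 2.4
```

```bash
python3 m.py
```

```text
t 9.5 tcp [ 0.4967 -0.0794  0.0598] F [0.15 1.58 5.06] open -0.002
spin -0.001 tilt z [ 0.001 -0.    -1.   ]
tare [-51.7   0.6 -14.2]
prod [-56.9 252.5 -15.5]
start [ 1.2  0.8 -3. ]
```

Request:
send_rows --steps '[[1,[0,0,0.7],0],[1,[0,0,0.7],0],[1,[0,0,0.7],0]]'

```text
t: 9.8
tcp_pos: [0.4968, -0.0794, 0.0593]
tool_rot: [-0.434, 3.11, -0.001]
contact_force: [2.0, 1.1, 5.8]
opening: -0.002
gripper_force: 2.7
```

Request:
send_rows --steps '[[1,[0,0,-10],0],[1,[0,0,-50],0],[1,[0,0,-100],0],[1,[0,0,-120],0],[1,[0,0,-120],0],[1,[0,0,-120],0],[1,[0,0,-120],0]]'

```text
t: 10.5
tcp_pos: [0.4945, -0.0787, 0.1765]
tool_rot: [0.433, -3.108, -0.003]
contact_force: [0.4, 0.6, 0.1]
opening: 0.004
gripper_force: 0.0
```

```bash
python3 m.py
python3 - <<'E'
from cell import r
import cv2
c=r.capture("top"); cv2.imwrite("pics/end.png",c["color"][:,:,::-1])
E
```

```text
t 10.5 tcp [ 0.4945 -0.0787  0.1765] F [0.4  0.56 0.12] open 0.004
spin -0.001 tilt z [-0.004  0.002 -1.   ]
tare [-54.   -0.9 102.2]
prod [-59.2 251.  101.7]
start [ -1.1  -0.8 113.7]
```

View pics/end.png

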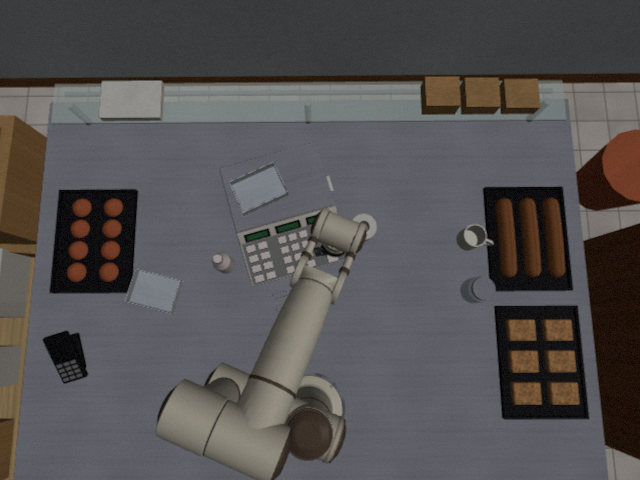

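The tray, bottle (222,262) and roll (363,227) are where they were, and the arm is clear of the scale. Handing in.

```bash
python3 -c "from cell import r; print(r.hand_in())"
```

```text
the job is handed in; nothing more can be done
None
```

I pressed the tare, product and start keys once each, in that order, at about 5 to 6 N, lifting clear between presses. No other key, the pan, the tray or the surrounding items were disturbed as far as the pictures show, and the job was handed in at about 10.5 s with no verdict returned.

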